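# Free a stuck centrifuge insert

## Task

The blue plastic insert is stuck in the metal centrifuge bucket. Push the bucket's wire handle over to lie down at one side, then grip the insert by its rim and work it out by turning it while you pull - pulled straight, the whole bucket comes up with it - and stand it gently, upright, on the floor of the wash tray's empty half. Keep the bucket seated in its stand and leave the spare insert and the other things on the bench where they are.

Things in the scene. Friction and masses are not known exactly. Their poses are not given: they have to be found in the camera images.
- stand: grey steel bench stand, bolted down; base plate 118 x 172 mm, top 14 mm above the bench. Two slotted cheeks at y = +-50 to 62 mm, 104 mm high, slots open upward, take the bucket's side pins: the bucket cannot turn more than 2 degrees, but nothing holds it down. Origin: centre of underside; y along the line of the two pins
- bucket: round bare-metal centrifuge bucket, 92 mm outside diameter, 98 mm tall, loose, 0.55 to 0.68 kg with handle; origin (centre of underside) 14 mm above the bench when seated, z up. Side pins along its y, 66 mm above the underside, reach 73 mm out. Four sprung rubber pads low in its bore squeeze the insert's foot
- bail (a joint): angle of the bucket's wire carrying handle about the pin axis (bucket y), rad: 0 = upright over the mouth, positive = leaning to the bucket's +x, negative = to its -x; stops at +-1.45, lying down at that side. Starts within 0.2 of upright, held by light friction (pushing takes under 1 N); falls by itself once past about 0.5
- bail_grip (a point): middle of the handle's black cross grip: 12 mm thick, 74 mm long, parallel to the bucket's y, 98 mm from the pin axis, 178 mm above the bench when upright. The rest is 4.4 mm wire, 140 mm wide overall, side wires 67.5 mm either side of the middle. Upright it bars the gripper from the insert
- insert: blue plastic cup stuck in the bucket: 116 mm tall, 0.13 to 0.2 kg, body 77 mm across, collar at the top 86 mm across and 20 mm high. Rim 10 mm thick, inner diameter 66 mm, hollow down to 18 mm above the underside. Origin: centre of underside, z up; starts 6 mm above the bucket's underside, axes in line. Round, so it can be turned either way
- insert_rim (a point): centre of the insert's mouth, level with the rim's top: 136 mm above the bench and 24 mm above the bucket's mouth at the start. Straight up, the pads slip at 9 to 13 N, more than the bucket weighs. Raised and turned at once (about 1.2 rad over 15 mm, torque up to 0.5 N m), it slips with little lift; after 15 mm it is free, about 2 mm clear all round
- wash_tray: grey plastic wash tray fixed on the bench, outside 200 x 280 x 45 mm (x, y, z), walls 4 mm, inner floor 4 mm above its underside. Origin: centre of underside, y along the long side. A white spare insert stands in its +y half
- tray_spot (a point): middle of the tray's empty half, on its inner floor, 62 mm to the -y side of the tray's centre; axes as the tray's
- marker: white marker pen with a black cap, lying flat, 138 mm long, 11 mm thick; bystander, origin at the centre of its underside
- wash_bottle: small white dropper bottle with a red tip, 53 mm across, 123 mm tall; bystander, origin at the centre of its underside
- buffer: white reagent bottle with a red cap, 45 mm across, 113 mm tall; bystander, origin at the centre of its underside
- timer: white digital lab timer lying flat, 66 x 66 x 19 mm; bystander, origin at the centre of its underside
- dish: closed pink petri dish, 60 mm across, 15 mm tall; bystander, origin at the centre of its underside
- spare_insert: white insert, otherwise the same as the blue one, standing free in the tray's +y half, origin at the centre of its underside; stays where it is
- notepad: small spiral notepad, 110 x 74 x 13 mm; bystander, origin at the centre of its underside

How it is judged:
By the outcome, as a careful person would: the job done as asked, in the order asked, and still so for the second after the job is handed in, with the robot touching nothing.
It also fails if it takes over 59 s, if anything falls off the work surface, if the arm or the gripper's body presses on something with over 40 N, if the wrist force passes 120 N, or if a joint passes its speed limit or range.

## Robot

A 7-joint arm with a two-finger parallel gripper is mounted at the origin on a cart in front of the work surface, level with it; the furniture and walls round the work are solid. World frame = base frame: x ahead of the robot, y to its left, z up, the work surface at z = 0. Lengths are in m, angles in rad, forces in N, time in s.
With the tool pointing down it reaches from about 0.35 to 0.9 m from the base axis. Payload 8.1 kg.
Tool frame: the origin (TCP) lies at the very end of the fingers, on their centre line; the grasp point (between the pads) lies 19 mm behind it (arm.tcp_to_grasp is the distance from the TCP to the grasp point, in m); z points along the fingers, y is the line along which they close (so a half turn about z gives the same grasp; the last joint's range is limited). The gripper opens to 92 mm and grips with 3 to 60 N. Pads are 19 mm wide; open, the fingers measure 130 mm over their backs; the gripper's body (75 mm by 190 mm) begins 47 mm behind the grasp point.
Start: joints at [-0.103, 0.434, 0.025, 1.573, -0.012, 1.134, -0.075], TCP at [0.625, -0, 0.227] pointing down, gripper open.
Joint ranges: [-2.62, 2.62], [-0.44, 2.09], [-1.27, 1.32], [0.08, 2.57], [-1.32, 4.46], [0.12, 2], [-2.74, 2.74]. Speed limits (rad/s): [2.22, 2.22, 3.01, 3.01, 3.14, 3.14, 3.14].

## Interface

Orientations are given as a rotation vector (axis times angle).
In Python, from cell import arm gives the robot as it stands.
- The arm moves only by the tool run_rows, called after ">>>" in YAML: its name, and indented under it one key for each argument. Schema: {"type":"object","properties":{"segments":{"type":"array","items":{"type":"object","properties":{"xyz":{"type":"array","items":{"type":"number"},"minItems":3,"maxItems":3},"twist":{"type":"number"},"aperture":{"type":"number"}},"additionalProperties":false,"required":["aperture"]},"minItems":1,"maxItems":10},"grip_n":{"type":"number"},"only":{"type":"string"},"quiet":{"type":"boolean"},"lines":{"type":"string"}},"required":["segments"],"additionalProperties":false}. segments is a list of rows, 1 to 10 of them, each an object with the fields xyz (a list: dx, dy, dz in units of 20 mm), twist (a turn about the tool's z in units of 0.1 rad), aperture (the opening from 0.0 (shut) to 1.0 (fully open)); a field left out counts as zero (the opening has to be given); each row shifts and turns the commanded pose from where the row before left it, along the tool's axes as they then stand; what a row does not reach is not made up. A row lasts 1/10 s, in which the tool goes at most 0.05 m and 0.15 rad, less where a joint would pass 70% of its speed; a pose out of reach is approached as far as the arm can. The fingers move at their own pace and stop on an object; grip_n is the grip in N (left out, the last holds). Time passes only in rows, so rows that do not move let the fingers close. The tool returns the time, the measured TCP pose, the force, the opening and the grip force at its end. only (a regular expression) keeps the lines of the reply that match it, lines (a string "A,B") keeps lines A to B, and quiet returns only ok. Input that does not fit is refused with a message, and nothing moves.
- arm.observe(): the state, without advancing time (a new reading comes with each control period).
- arm.get_image(name): name is "scene" or "side" or "wrist"; returns a dict with "image" (480x640x3 uint8, blue, green, red), "fx", "fy", "cx", "cy" (pixels), "cam_to_world" (4x4, takes a point from camera to world coordinates); the wrist camera has in their place "mount" (4x4, takes a point from camera to tool coordinates, whose origin is the TCP and whose axes are the flange's). Camera axes: x right, y down, z forward; pixel columns grow to the right and rows downward; lengths in m; the calibration is good to about 2 mm. A picture is of the moment at which its call begins: read the wrist's pose just before it. There is no depth.
- arm.sign_off(): hands the job in; it is judged then, once.
The state is a dict: "clock": time; "joints": joint angles; "dq": joint speeds; "joint_efforts": joint torques, N m; "position": TCP position; "ee_rot": TCP orientation; "force": force on the tool from outside, world axes, zero at the start; "ft_torque": the same for the moment, N m; "width": opening from 0.0 (shut) to 1.0 (fully open); "gripper_force": force on a finger pad.
Only numpy, scipy, OpenCV 4.12 (cv2) and the standard library are available. Lean on these libraries where they do the work, as an engineer would, in place of code of your own. Each camera call takes 0.05 s, during which the arm holds its last target. There are 200 camera calls.

## Working session

There is one attempt and no reset: what is moved stays moved. The work goes in short steps, Python scripts to look and compute and a tool call to move; the robot and the scene stay as the last step left them, time stands still between calls to the robot, and variables do not carry over. Pictures are saved under pics/ and viewed, at most 10 in all, crops included, and the job is handed in when it is done.

```bash
ls; mkdir -p pics
```

Run:
```python
from cell import arm
import cv2,numpy as np
o=arm.observe();print(o['clock'],o['position'],o['ee_rot'],o['force'],o['width'],arm.tcp_to_grasp)
for n in ['scene','side','wrist']:
    d=arm.get_image(n);cv2.imwrite(f'pics/{n}0.png',d['image'])
    print(n,d['fx'],d['fy'],d['cx'],d['cy'],np.round(d.get('cam_to_world',d.get('mount')),4).tolist())
```

```text
cell.py
pics
0.0 [ 6.24486314e-01 -6.39828066e-05  2.25974662e-01] [-2.22080687e+00 -2.22068949e+00  1.86221112e-03] [-0.04626235  0.54565541 -0.49534268] 0.9962687190625332 0.0188
scene 506.32722522980015 506.32722522980015 314.1305222723698 240.80976439941568 [[-0.9014, -0.2543, 0.3504, 0.0052], [-0.4329, 0.544, -0.7188, 1.116], [-0.0079, -0.7996, -0.6005, 1.0232], [0.0, 0.0, 0.0, 1.0]]
side 439.0108832273421 439.0108832273421 315.7639803824406 227.83606893593534 [[0.9977, 0.0492, -0.0476, 0.604], [0.0673, -0.5741, 0.816, -1.1105], [0.0128, -0.8173, -0.5761, 0.9692], [0.0, 0.0, 0.0, 1.0]]
wrist 332.9871043171264 332.9871043171264 317.40800412548117 241.2002141995235 [[-0.0007, -0.951, -0.3093, 0.0841], [1.0, -0.0003, -0.0014, 0.0001], [0.0012, -0.3093, 0.951, -0.1571], [0.0, 0.0, 0.0, 1.0]]
```

View pics/scene0.png

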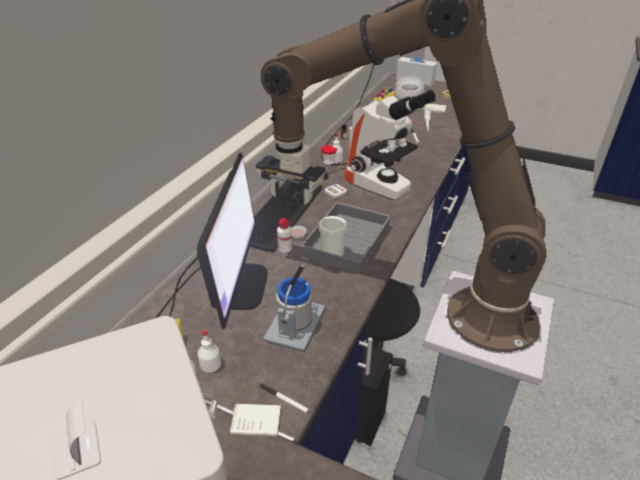

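View pics/side0.png

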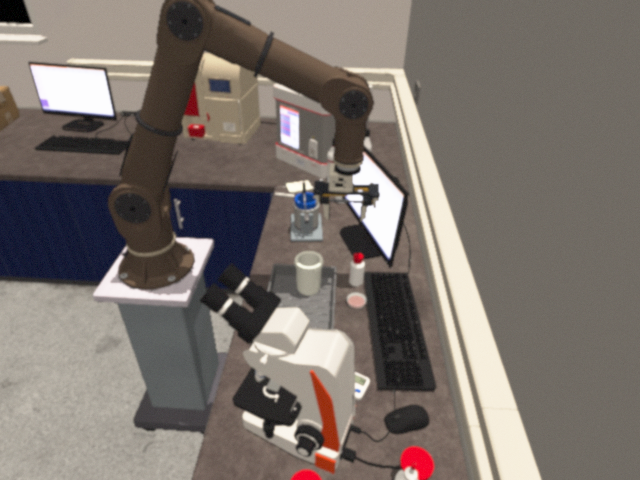

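The scene picture shows the bucket with its blue insert at about (294,292) and the tray around (347,237). The white spare stands at (333,237), and the empty half is toward (360,225). I'll enlarge both.

Run:
```python
import cv2,numpy as np
a=cv2.imread('pics/scene0.png');b=cv2.imread('pics/side0.png')
c1=cv2.resize(a[195:355,240:400],(600,600)[:2],interpolation=cv2.INTER_CUBIC)[:, :]
cv2.imwrite('pics/c1.png',c1)
cv2.imwrite('pics/c2.png',cv2.resize(b[170:350,240:400],(533,600),interpolation=cv2.INTER_CUBIC))
```

```text
(no output)
```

View pics/c1.png

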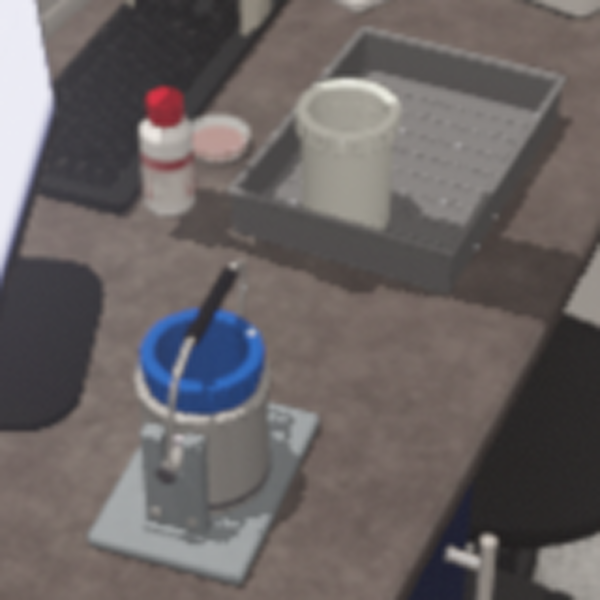

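View pics/c2.png

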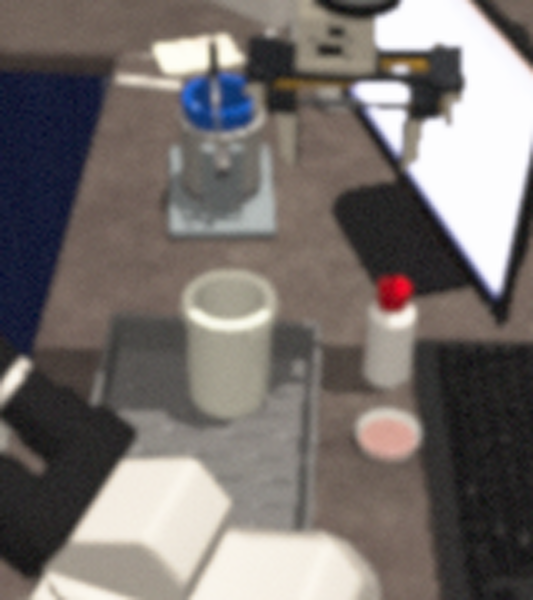

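The crop of the scene view (3.75x, origin 240,195) shows the stand plate corners at (92,540), (242,580) and (320,415). The tray rim corners are at (365,32), (562,78), (455,270) and (235,190). The blue rim is centred at about (203,352), and the grip runs from (192,335) to (235,265), nearly upright. Next I'll turn these into positions.

Create h.py:
```python
import numpy as np
from cell import arm
S=dict(scene=(506.327,314.13,240.81,np.array([[-0.9014,-0.2543,0.3504,0.0052],[-0.4329,0.544,-0.7188,1.116],[-0.0079,-0.7996,-0.6005,1.0232]])),
 side=(439.011,315.764,227.836,np.array([[0.9977,0.0492,-0.0476,0.604],[0.0673,-0.5741,0.816,-1.1105],[0.0128,-0.8173,-0.5761,0.9692]])))
def ray(n,u,v):
    f,cx,cy,T=S[n]; return T[:,3],T[:,:3]@np.array([(u-cx)/f,(v-cy)/f,1])
def at(n,u,v,z):
    o,d=ray(n,u,v); return o+d*(z-o[2])/d[2]
def proj(n,p):
    f,cx,cy,T=S[n]; q=T[:,:3].T@(np.array(p)-T[:,3]); return np.array([f*q[0]/q[2]+cx,f*q[1]/q[2]+cy])
def c1(u,v,z): return at('scene',240+(u+.5)/3.75-.5,195+(v+.5)/3.75-.5,z)
def c2(u,v,z): return at('side',240+(u+.5)/3.333-.5,170+(v+.5)/3.333-.5,z)
```

Run:
```python
from h import *
import cv2
np.set_printoptions(precision=4,suppress=True)
print('plate',[c1(*p,.014)[:2] for p in [(92,540),(242,580),(320,415)]],'side',[c2(*p,.014)[:2] for p in [(170,235),(275,233)]])
print('tray',[c1(*p,.045)[:2] for p in [(365,32),(562,78),(455,270),(235,190)]],'side',[c2(*p,.045)[:2] for p in [(110,320),(320,325)]])
# spare rim outer ellipse
print('spare rim', c1(349,113,.12)[:2], c2(229,297,.12)[:2])
for n,t in(('scene','c1'),('side','c2')):
    im=cv2.imread(f'pics/{n}0.png').astype(int);m=((im[...,0]>im[...,2]+60)&(im[...,0]>im[...,1]+40)).astype(np.uint8)
    r=(slice(270,320),slice(265,325)) if n=='scene' else (slice(185,215),slice(285,325))
    k=np.zeros_like(m);k[r]=m[r];ys,xs=np.nonzero(k)
    print(n,xs.min(),xs.max(),ys.min(),ys.max())
    print(' rim ctr guess',at(n,(xs.min()+xs.max())/2,(ys.min()+8 if n=='scene' else ys.min()+6),.136))
print('grip ends at z178',c1(192,335,.178),c1(235,265,.178),'side',c2(213,40,.178),c2(214,95,.178))
```

```text
plate [array([0.5273, 0.352 ]), array([0.4154, 0.3395]), array([0.4343, 0.1696])] side [array([0.4395, 0.1573]), array([0.5533, 0.1706])]
tray [array([ 0.599 , -0.2911]), array([ 0.404 , -0.2957]), array([0.3923, 0.0021]), array([ 0.5998, -0.0175])] side [array([ 0.4024, -0.0263]), array([ 0.6069, -0.0169])]
spare rim [ 0.5159 -0.0642] [ 0.5223 -0.073 ]
scene 277 309 277 304
 rim ctr guess [0.4896 0.2509 0.136 ]
side 294 315 192 208
 rim ctr guess [0.4816 0.2544 0.136 ]
grip ends at z178 [0.4734 0.2908 0.178 ] [0.4803 0.2134 0.178 ] side [0.4741 0.3002 0.178 ] [0.4856 0.1844 0.178 ]
```

The manual's scale: shifts go in units of 20 mm and turns go in units of 0.1 rad. Converting my numbers, -0.04 m is -2, 0.035 m is 1.75.

>>> run_rows:
  segments:
    - {"xyz":[0, 0, -2], "aperture":0}
    - {"xyz":[1.5, -1.5, -1.5], "aperture":0}
    - {"xyz":[1.75, -1.5, 0], "aperture":0}
    - {"xyz":[1.75, -1.5, 0], "aperture":0}
    - {"xyz":[1.75, -1.5, 0], "aperture":0}
    - {"xyz":[1.5, -1, 0], "aperture":0}
    - {"aperture":0}
    - {"aperture":0}
    - {"aperture":0}
  grip_n: 10

```text
clock: 1.05
position: [0.4867, 0.1627, 0.2955]
ee_rot: [2.223, 2.219, -0.001]
force: [0.2, -0.7, -0.3]
width: 0.263
gripper_force: 0.0
```

Add to h.py:
```python
from scipy.spatial.transform import Rotation as R
def wrist(name):
    import cv2
    o=arm.observe();d=arm.get_image('wrist');cv2.imwrite(name,d['image'])
    T=np.eye(4);T[:3,:3]=R.from_rotvec(o['ee_rot']).as_matrix();T[:3,3]=o['position'];T=T@d['mount']
    S['wrist']=(d['fx'],d['cx'],d['cy'],T[:3]);np.save(name+'.npy',T[:3]);print(o['clock'],o['position'],o['ee_rot']);return d['image']
def load(name): S['wrist']=(332.987,317.408,241.2,np.load(name+'.npy'))
```

```bash
python3 -c "
from h import *
wrist('pics/w1.png')"
```

```text
1.05 [0.48674695 0.16271415 0.29546003] [ 2.22292536e+00  2.21925035e+00 -6.67540991e-04]
```

View pics/w1.png

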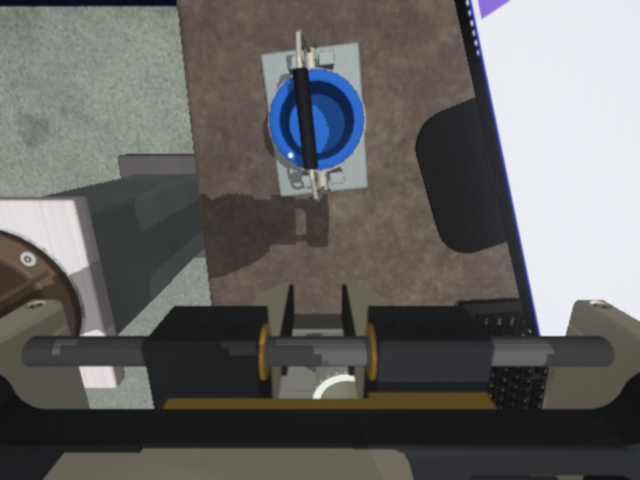

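The wrist view shows the stand's plate corners at (262,53), (358,43), (367,187) and (281,195). The blue rim spans u 270–365 and v 68–170, and the grip runs from (301,68) to (311,168).

Run:
```python
from h import *
import cv2
from scipy.optimize import least_squares
np.set_printoptions(precision=4,suppress=True)
load('pics/w1.png')
print('plate',[at('wrist',*p,.014)[:2] for p in [(262,53),(358,43),(367,187),(281,195)]])
print('grip ends',[at('wrist',*p,.178) for p in [(301,68),(311,168)]])
im=cv2.imread('pics/w1.png').astype(int)
m=((im[...,0]>im[...,2]+50)&(im[...,0]>im[...,1]+30)).astype(np.uint8);m[:50]=0;m[200:]=0;m[:,:255]=0;m[:,380:]=0
c=max(cv2.findContours(m,cv2.RETR_EXTERNAL,cv2.CHAIN_APPROX_NONE)[0],key=cv2.contourArea)
h=cv2.convexHull(c)[:,0,:]
P=np.array([at('wrist',u,v,.136)[:2] for u,v in h])
f=lambda q:np.hypot(P[:,0]-q[0],P[:,1]-q[1])-q[2]
r=least_squares(f,[.483,.255,.043],loss='soft_l1',f_scale=.001);print('rim',r.x,np.abs(r.fun).max(),len(P))
```

```text
plate [array([0.4218, 0.3356]), array([0.5338, 0.3457]), array([0.5515, 0.1788]), array([0.438 , 0.1685])]
grip ends [array([0.4746, 0.2925, 0.178 ]), array([0.4814, 0.2197, 0.178 ])]
rim [0.4865 0.2568 0.0421] 0.006346978036881938 20
```

Converted, 0.033 m is 1.65, 0.03 m is 1.5, -0.15 rad is -1.5.

>>> run_rows:
  segments:
    - {"xyz":[1.5, 1, 0], "aperture":0}
    - {"xyz":[1.65, 1, 0], "aperture":0}
    - {"xyz":[1.5, 0.9, 0], "aperture":0}
    - {"twist":-1.5, "aperture":0}
    - {"twist":-1.5, "aperture":0}
    - {"twist":-1.5, "aperture":0}
    - {"twist":-1.5, "aperture":0}
    - {"twist":-1.5, "aperture":0}
    - {"twist":-1.5, "aperture":0}
    - {"twist":-1.5, "aperture":0}

```text
clock: 2.1
position: [0.5452, 0.2553, 0.2951]
ee_rot: [-0.804, -3.037, 0.001]
force: [-0.8, 0.6, 0.2]
width: 0.005
gripper_force: 0.0
```

>>> run_rows:
  segments:
    - {"twist":-1.5, "aperture":0}
    - {"twist":-1.5, "aperture":0}
    - {"twist":-1.5, "aperture":0}
    - {"twist":-0.708, "aperture":0}
    - {"aperture":0}
    - {"aperture":0}

```text
clock: 2.7
position: [0.5448, 0.2558, 0.2952]
ee_rot: [-0.007, -3.141, 0.0]
force: [0.3, 0.4, 0.0]
width: 0.002
gripper_force: 0.0
```

Converted, 0.01 m is 0.5, 0.04 m is 2.

>>> run_rows:
  segments:
    - {"xyz":[0, 0, 2], "aperture":0}
    - {"xyz":[0, 0, 2], "aperture":0}
    - {"xyz":[0, 0, 2], "aperture":0}
    - {"xyz":[0, 0, 1.25], "aperture":0}
    - {"xyz":[0.75, 0, 0], "aperture":0}
    - {"xyz":[0.75, 0, 0], "aperture":0}
    - {"xyz":[0.5, 0, 0], "aperture":0}
    - {"xyz":[0.5, 0, 0], "aperture":0}
    - {"xyz":[0.5, 0, 0], "aperture":0}
    - {"xyz":[0.5, 0, 0], "aperture":0}

```text
clock: 3.7
position: [0.4738, 0.2568, 0.1508]
ee_rot: [0.001, 3.141, 0.0]
force: [-0.3, -0.4, 0.1]
width: 0.004
gripper_force: 0.0
```

>>> run_rows:
  segments:
    - {"xyz":[0.5, 0, 0], "aperture":0}
    - {"xyz":[0.5, 0, 0], "aperture":0}
    - {"xyz":[0.5, 0, 0], "aperture":0}
    - {"xyz":[0.5, 0, 0], "aperture":0}
    - {"xyz":[0.5, 0, 0], "aperture":0}
    - {"aperture":0}
    - {"aperture":0}
    - {"aperture":0}

```text
clock: 4.5
position: [0.4247, 0.2569, 0.1507]
ee_rot: [0.001, 3.141, 0.0]
force: [0.5, -0.1, -0.3]
width: 0.002
gripper_force: 0.0
```

Run:
```python
from h import *
import cv2
wrist('pics/w2.png');d=arm.get_image('scene')['image']
cv2.imwrite('pics/s2.png',np.hstack([cv2.resize(d[240:360,240:340],(500,600)),cv2.resize(cv2.imread('pics/w2.png'),(300,225))[:225].repeat(1,0) if 0 else cv2.copyMakeBorder(cv2.resize(cv2.imread('pics/w2.png'),(300,225)),0,375,0,0,0)]))
```

```text
4.5 [0.42468544 0.25685767 0.15066345] [7.11379205e-04 3.14112818e+00 2.54592365e-04]
```

View pics/s2.png

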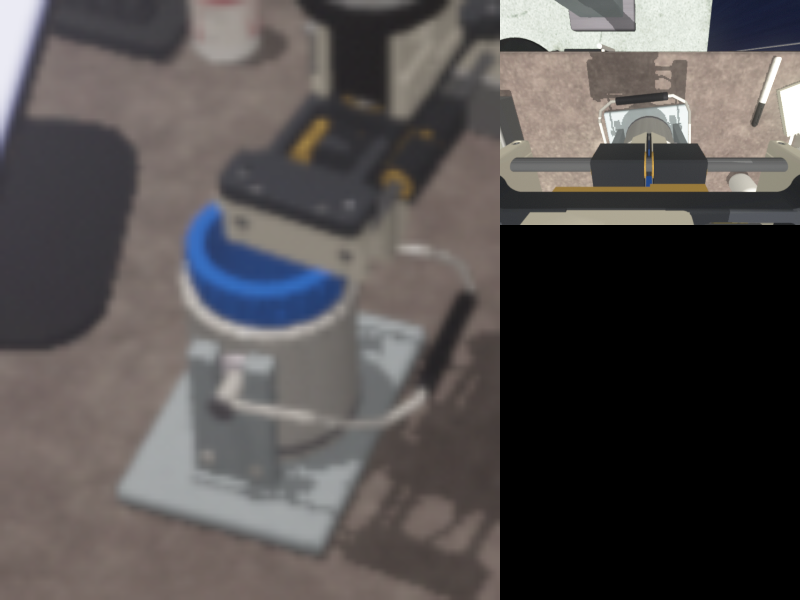

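The scene view shows the handle lying down on the robot (-x) side, with the grip at about (450,345) in the crop, and the bucket seated. I'll look at the rim again from the opposite side to cancel calibration bias.

Converted, -0.045 m is -2.25, -0.04 m is -2.

>>> run_rows:
  segments:
    - {"xyz":[0, 0, -2.25], "aperture":0}
    - {"xyz":[0, 0, -2.25], "aperture":0.5}
    - {"xyz":[-1.5, 0, -2.25], "aperture":1}
    - {"xyz":[-2, 0, 0], "aperture":1}
    - {"xyz":[-2, 0, 0], "aperture":1}
    - {"xyz":[-1.5, 0, 0], "aperture":1}
    - {"xyz":[-0.75, 0, 0], "aperture":1}
    - {"aperture":1}
    - {"aperture":1}

```text
clock: 5.5
position: [0.5764, 0.257, 0.2817]
ee_rot: [-0.0, -3.14, -0.0]
force: [0.2, 0.5, -0.2]
width: 0.65
gripper_force: 0.0
```

Run:
```python
from h import *
import cv2
from scipy.optimize import least_squares
im=wrist('pics/w3.png').astype(int)
m=((im[...,0]>im[...,2]+50)&(im[...,0]>im[...,1]+30)).astype(np.uint8)
p=proj('wrist',(.4865,.2568,.136)).astype(int);print(p)
k=np.zeros_like(m);s=(slice(max(p[1]-65,0),p[1]+65),slice(p[0]-65,p[0]+65));k[s]=m[s]
c=max(cv2.findContours(k,cv2.RETR_EXTERNAL,cv2.CHAIN_APPROX_NONE)[0],key=cv2.contourArea)
h=cv2.convexHull(c)[:,0,:];print(h.min(0),h.max(0))
P=np.array([at('wrist',u,v,.136)[:2] for u,v in h])
f=lambda q:np.hypot(P[:,0]-q[0],P[:,1]-q[1])-.0428
r=least_squares(f,[.4865,.2568],loss='soft_l1',f_scale=.001);print('rim',r.x,np.round(r.fun*1e3,1))
load('pics/w1.png')
```

```text
5.5 [0.5764134  0.25697919 0.28174219] [-1.06462771e-04 -3.14047646e+00 -2.29469830e-05]
[317 126]
[269  72] [367 175]
rim [0.48605328 0.25708289] [-0.2 -0.1 -0.4 -0.4 -0.4 -0.  -0.4  0.5 -0.7 -0.5 -0.6 -0.4 -0.2 -0.5
 -0.5 -0.1 -0.2 -0.2 -0.4 -0.5 -0.4 -0.1 -0.4 -0.2 -0.6]
```

View pics/w3.png

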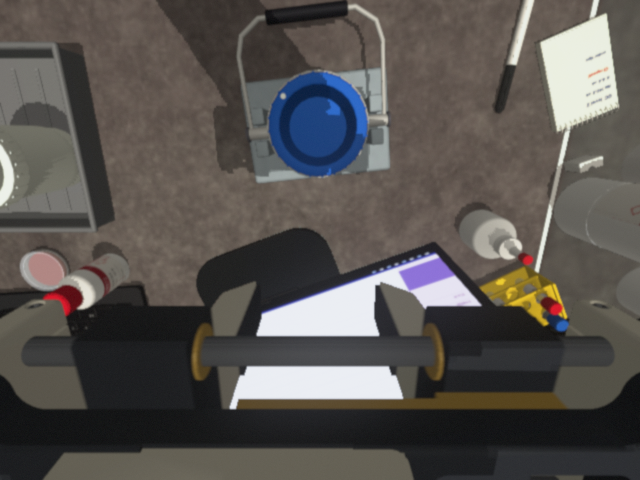

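The handle is flat on the robot side, with its grip at (307,12). The rim is centred at (318,124), which gives (0.486, 0.257) and agrees with the first view. Now I'll move over it and go down.

Converted, 0.04 m is 2, 0.03 m is 1.5.

>>> run_rows:
  segments:
    - {"xyz":[1.5, 0, 0], "aperture":1}
    - {"xyz":[1.5, 0, 0], "aperture":1}
    - {"xyz":[1, 0, 0], "aperture":1}
    - {"xyz":[0.51, 0, 0], "aperture":1}
    - {"aperture":1}
    - {"xyz":[0, 0, 2], "aperture":1}
    - {"xyz":[0, 0, 2], "aperture":1}
    - {"xyz":[0, 0, 1], "aperture":1}
    - {"xyz":[0, 0, 0.75], "aperture":1}
    - {"aperture":1}
  grip_n: 40

```text
clock: 6.55
position: [0.4865, 0.2558, 0.165]
ee_rot: [-0.001, -3.139, 0.003]
force: [-0.6, 0.5, 0.1]
width: 0.999
gripper_force: 0.0
```

Converted, 0.001 m is 0.05, 0.01 m is 0.5.

>>> run_rows:
  segments:
    - {"xyz":[0, 0.05, 0.5], "aperture":1}
    - {"xyz":[0, 0, 0.5], "aperture":1}
    - {"xyz":[0, 0, 0.5], "aperture":1}
    - {"xyz":[0, 0, 0.5], "aperture":1}
    - {"xyz":[0, 0, 0.4], "aperture":1}
    - {"aperture":1}
    - {"aperture":1}

```text
clock: 7.25
position: [0.4867, 0.2579, 0.1191]
ee_rot: [0.0, -3.141, 0.0]
force: [0.5, 1.0, 0.3]
width: 0.996
gripper_force: 0.0
```

Converted, 0.002 m is 0.1.

>>> run_rows:
  segments:
    - {"xyz":[0, 0, 0.1], "aperture":0.9}
    - {"aperture":0.9}
    - {"aperture":0.8}
    - {"aperture":0.8}
    - {"aperture":0.8}
    - {"aperture":0.8}
    - {"aperture":0.8}
  grip_n: 45

```text
clock: 7.95
position: [0.4869, 0.2577, 0.1175]
ee_rot: [0.0, 3.141, -0.0]
force: [-0.5, -2.5, 5.5]
width: 0.927
gripper_force: 45.0
```

>>> run_rows:
  segments:
    - {"twist":1, "aperture":0.8}
    - {"xyz":[0, 0, -0.05], "twist":1, "aperture":0.8}
    - {"xyz":[0, 0, -0.05], "twist":1, "aperture":0.8}
    - {"xyz":[0, 0, -0.05], "twist":1, "aperture":0.8}
    - {"xyz":[0, 0, -0.05], "twist":1, "aperture":0.8}

```text
clock: 8.45
position: [0.4861, 0.2577, 0.1205]
ee_rot: [-0.782, -3.042, 0.001]
force: [0.6, 0.6, -4.2]
width: 0.926
gripper_force: 45.0
```

```bash
python3 -c "
from cell import arm;o=arm.observe();print(o['force'],o['ft_torque'])"
```

```text
[ 0.59649186  0.55970915 -4.18251053] [-0.13226361 -0.16458507  0.31131198]
```

Converted, -0.0012 m is -0.06, -0.001 m is -0.05, 0.1 rad is 1.

>>> run_rows:
  segments:
    - {"xyz":[0, 0, -0.05], "twist":1, "aperture":0.8}
    - {"xyz":[0, 0, -0.05], "twist":1, "aperture":0.8}
    - {"xyz":[0, 0, -0.06], "twist":1, "aperture":0.8}
    - {"xyz":[0, 0, -0.06], "twist":1, "aperture":0.8}
    - {"xyz":[0, 0, -0.06], "twist":1, "aperture":0.8}

```text
clock: 8.95
position: [0.4861, 0.2578, 0.1261]
ee_rot: [-1.51, -2.754, 0.002]
force: [1.1, -0.9, -3.8]
width: 0.926
gripper_force: 45.0
```

>>> run_rows:
  segments:
    - {"xyz":[0, 0, -0.06], "twist":1, "aperture":0.8}
    - {"xyz":[0, 0, -0.06], "twist":1, "aperture":0.8}
    - {"xyz":[0, 0, -0.06], "twist":1, "aperture":0.8}
    - {"xyz":[0, 0, -0.06], "twist":1, "aperture":0.8}
    - {"xyz":[0, 0, -0.06], "twist":1, "aperture":0.8}
    - {"xyz":[0, 0, -0.06], "twist":1, "aperture":0.8}
    - {"xyz":[0, 0, -0.05], "twist":1, "aperture":0.8}
    - {"xyz":[0, 0, -0.05], "twist":1, "aperture":0.8}

```text
clock: 9.75
position: [0.4862, 0.2581, 0.1356]
ee_rot: [-2.464, -1.948, 0.001]
force: [0.5, -0.4, -1.7]
width: 0.926
gripper_force: 45.0
```

Run:
```python
from h import *
import cv2
o=arm.observe();print(o['force'],o['ft_torque'],o['joints'][6])
cv2.imwrite('pics/s4.png',cv2.resize(arm.get_image('scene')['image'][240:360,240:340],(500,600)))
```

```text
[ 0.46017323 -0.44438402 -1.67991918] [-0.02938429  0.02774482  0.02573229] -0.787194242267826
```

View pics/s4.png

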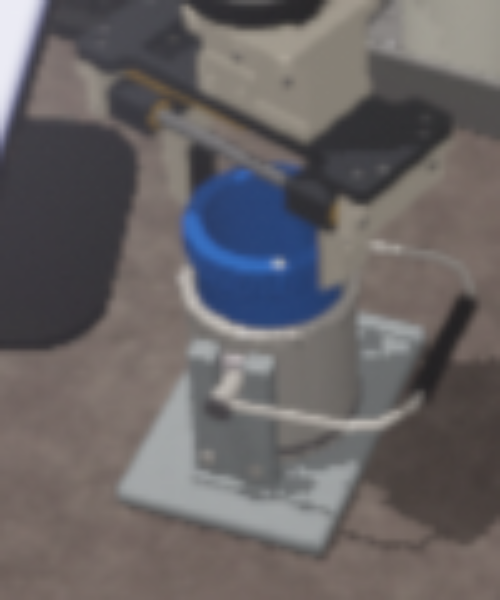

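The scene picture shows the insert raised about 18 mm in the gripper, the bucket still down in its stand and the handle still lying. The wrist force is now just the insert's weight. I'll lift it clear and work out how close the microscope and monitor are.

Converted, -0.02 m is -1, -0.015 m is -0.75, 0.14 rad is 1.4.

>>> run_rows:
  segments:
    - {"xyz":[0, 0, -0.75], "aperture":0.8}
    - {"xyz":[0, 0, -1], "aperture":0.8}
    - {"xyz":[0, 0, -1], "aperture":0.8}
    - {"xyz":[0, 0, -1], "aperture":0.8}
    - {"xyz":[0, 0, -1], "aperture":0.8}
    - {"xyz":[0, 0, -1], "twist":1.3, "aperture":0.8}
    - {"xyz":[0, 0, -0.75], "twist":1.4, "aperture":0.8}
    - {"aperture":0.8}
    - {"aperture":0.8}

```text
clock: 10.7
position: [0.4864, 0.258, 0.2653]
ee_rot: [2.697, 1.611, -0.001]
force: [-1.2, -0.4, -2.4]
width: 0.925
gripper_force: 45.0
```

Run:
```python
from h import *
np.set_printoptions(precision=3,suppress=True)
def tri(a,b):
    (o1,d1),(o2,d2)=ray('scene',*a),ray('side',*b)
    s=np.linalg.lstsq(np.c_[d1,-d2],o2-o1,rcond=None)[0];p,q=o1+s[0]*d1,o2+s[1]*d2;return (p+q)/2,np.linalg.norm(p-q)
print('eyepiece',tri((430,97),(212,298)),tri((395,108),(260,325)))
print('micro base near corner',at('scene',345,183,0),at('scene',407,190,0), 'stage',tri((365,165),(300,395)))
load('pics/w3.png')
print('tray +y wall outer rim',[at('wrist',*p,.045) for p in [(57,43),(97,230)]])
o=arm.observe();print(o['position'],o['ee_rot'],o['force'])
```

```text
eyepiece (array([ 0.375, -0.53 ,  0.387]), np.float64(0.006540775880819816)) (array([ 0.477, -0.533,  0.329]), np.float64(0.023109099295324245))
micro base near corner [ 0.657 -0.505  0.   ] [ 0.418 -0.557  0.   ] stage (array([ 0.56 , -0.516,  0.093]), np.float64(0.04127991815657406))
tray +y wall outer rim [array([ 0.402, -0.014,  0.045]), array([ 0.605, -0.014,  0.045])]
[0.486 0.258 0.265] [ 2.697  1.611 -0.001] [-1.234 -0.385 -2.361]
```

>>> run_rows:
  segments:
    - {"twist":-1.24, "aperture":0.8}
    - {"twist":-1.24, "aperture":0.8}
    - {"twist":-1.24, "aperture":0.8}
    - {"twist":-1.22, "aperture":0.8}
    - {"xyz":[-1, 0, 0], "aperture":0.8}
    - {"xyz":[-1.5, 0.2, 0], "aperture":0.8}
    - {"xyz":[-2, 0.2, 0], "aperture":0.8}
    - {"xyz":[-2, 0.2, 0], "aperture":0.8}
    - {"xyz":[-2, 0.2, 0], "aperture":0.8}
    - {"xyz":[-2, 0, 0], "aperture":0.8}

```text
clock: 11.7
position: [0.5011, 0.0461, 0.2646]
ee_rot: [-2.221, -2.22, 0.003]
force: [0.0, 0.3, -0.6]
width: 0.927
gripper_force: 45.0
```

>>> run_rows:
  segments:
    - {"xyz":[-2, 0, 0], "aperture":0.8}
    - {"xyz":[-2, 0, 0], "aperture":0.8}
    - {"xyz":[-2, 0, 0], "aperture":0.8}
    - {"xyz":[-2, 0, 0], "aperture":0.8}
    - {"xyz":[-2, 0, 0], "aperture":0.8}
    - {"xyz":[-1.5, 0, 0], "aperture":0.8}
    - {"xyz":[-1, 0, 0], "aperture":0.8}
    - {"xyz":[-0.65, 0, 0], "aperture":0.8}
    - {"aperture":0.8}
    - {"aperture":0.8}

```text
clock: 12.7
position: [0.5002, -0.214, 0.2653]
ee_rot: [-2.224, -2.217, 0.0]
force: [-0.0, 0.8, -1.7]
width: 0.927
gripper_force: 45.0
```

Run:
```python
from h import *
import cv2
wrist('pics/w5.png')
```

```text
12.7 [ 0.50015637 -0.21404093  0.26532242] [-2.22405884e+00 -2.21686473e+00  8.71208508e-05]
```

View pics/w5.png

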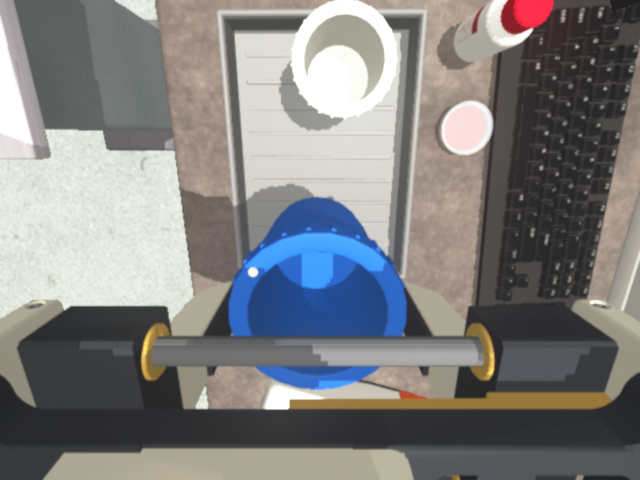

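The tray's +y corners are at (218,12) and (425,10). The spare's rim is at (345,58) and the insert hangs upright over the empty half. I'll check the tray centre and lower toward the floor.

Run:
```python
from h import *
load('pics/w5.png')
print([at('wrist',*p,.045).round(4) for p in [(218,12),(425,10),(239,272),(408,272)]], at('wrist',345,58,.12))
```

```text
[array([ 0.4034, -0.0173,  0.045 ]), array([ 0.6049, -0.0165,  0.045 ]), array([ 0.4028, -0.292 ,  0.045 ]), array([ 0.6104, -0.2926,  0.045 ])] [ 0.52258207 -0.07220386  0.12      ]
```

>>> run_rows:
  segments:
    - {"xyz":[0, 0.1, 1], "aperture":0.8}
    - {"xyz":[0, 0, 1.75], "aperture":0.8}
    - {"xyz":[0, 0, 1.75], "aperture":0.8}
    - {"xyz":[0, 0, 1.5], "aperture":0.8}
    - {"xyz":[0, 0, 1], "aperture":0.8}
    - {"xyz":[0, 0, 0.5], "aperture":0.8}
    - {"xyz":[0, 0, 0.3], "aperture":0.8}
    - {"aperture":0.8}
    - {"aperture":0.8}
    - {"aperture":0.8}

```text
clock: 13.75
position: [0.5029, -0.2154, 0.111]
ee_rot: [2.226, 2.215, 0.002]
force: [0.0, -0.8, -2.0]
width: 0.927
gripper_force: 45.0
```

Converted, 0.003 m is 0.15, 0.002 m is 0.1.

>>> run_rows:
  segments:
    - {"xyz":[0, 0, 0.15], "aperture":0.8}
    - {"xyz":[0, 0, 0.1], "aperture":0.8}
    - {"xyz":[0, 0, 0.075], "aperture":0.8}
    - {"xyz":[0, 0, 0.05], "aperture":0.8}
    - {"aperture":0.8}
    - {"aperture":0.8}

```text
clock: 14.35
position: [0.5022, -0.2153, 0.1025]
ee_rot: [-2.227, -2.215, 0.0]
force: [0.4, -0.7, -2.4]
width: 0.926
gripper_force: 45.0
```

>>> run_rows:
  segments:
    - {"xyz":[0, 0, 0.035], "aperture":0.8}
    - {"xyz":[0, 0, 0.035], "aperture":0.8}
    - {"aperture":0.8}
    - {"aperture":0.8}

```text
clock: 14.75
position: [0.5023, -0.2152, 0.1015]
ee_rot: [2.227, 2.215, 0.001]
force: [-1.6, 0.7, 5.0]
width: 0.929
gripper_force: 45.0
```

Touched down: the vertical force changed from -2.4 to +5 N. I'll release and retreat straight up.

>>> run_rows:
  segments:
    - {"aperture":0.96}
    - {"aperture":1}
    - {"aperture":1}
    - {"aperture":1}
    - {"aperture":1}
    - {"aperture":1}

```text
clock: 15.35
position: [0.5022, -0.2152, 0.1011]
ee_rot: [-2.227, -2.216, 0.0]
force: [0.4, 0.8, -0.7]
width: 0.997
gripper_force: 0.0
```

>>> run_rows:
  segments:
    - {"xyz":[0, 0, -0.5], "aperture":1}
    - {"xyz":[0, 0, -1], "aperture":1}
    - {"xyz":[0, 0, -1.5], "aperture":1}
    - {"xyz":[0, 0, -1.5], "aperture":1}
    - {"xyz":[0, 0, -1.5], "aperture":1}
    - {"xyz":[0, 0, -1.5], "aperture":1}
    - {"xyz":[0, 0, -1], "aperture":1}
    - {"aperture":1}
    - {"aperture":1}
    - {"aperture":1}

```text
clock: 16.35
position: [0.5016, -0.215, 0.2703]
ee_rot: [-2.226, -2.215, 0.001]
force: [-0.4, 0.3, -0.4]
width: 1.001
gripper_force: 0.0
```

Run:
```python
from h import *
import cv2
o=arm.observe();print(o['force'],o['width'])
w=wrist('pics/w6.png');s=arm.get_image('scene')['image']
cv2.imwrite('pics/f.png',np.hstack([cv2.resize(w,(400,300)),cv2.resize(s[190:355,240:400],(400,412))[:300]]) if 0 else np.vstack([np.hstack([cv2.resize(w,(400,300)),cv2.resize(s[190:280,270:390],(400,300))]),np.hstack([cv2.resize(s[250:370,230:390],(400,300)),cv2.resize(arm.get_image('side')['image'][170:350,240:480],(400,300))])]))
```

```text
[-0.38000973  0.33069172 -0.42909676] 1.000724298842753
16.35 [ 0.50160885 -0.21499568  0.27032739] [-2.22641540e+00 -2.21462106e+00  1.07194581e-03]
```

View pics/f.png

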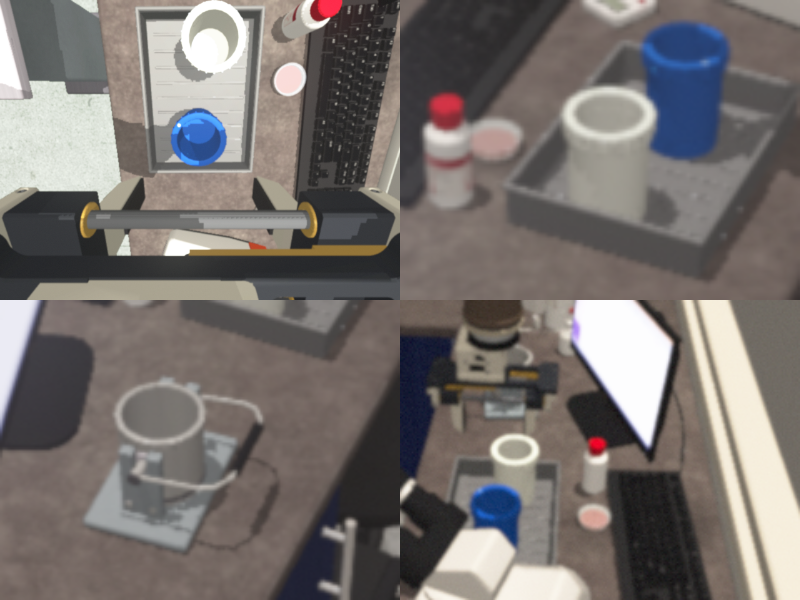

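The blue insert stands upright in the tray's empty half, at (198,137) in the wrist panel. The bucket is seated and empty with its handle lying down, and the spare and the dish and buffer bottle beside the tray haven't moved.

```bash
python3 -c "
from cell import arm
print(arm.sign_off())"
```

```text
the job is handed in; nothing more can be done
None
```

The blue insert stands upright in the wash tray's empty half, the bucket is still seated with its handle lying on the robot's side, nothing else in view had moved, and I handed the job in after about 16 s; it returned no verdict.

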